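# Unclip the suction nozzle and park it in the rail's cup

### The job

Take the dark suction nozzle off the white dust-extraction unit: squeeze its red release button and keep it held in while you draw the nozzle straight up out of its socket, without crushing it or tearing at the catch. Then park it in the blue cup that slides on the parking rail: find the cup's hole, lower the nozzle gently until its collar is fully home on the rim, and let go so that the button springs out and the clip catches. Leave the stone, the jar and the brush where they are.

Things in the scene. Friction and masses are not known exactly. Their poses are not given: they have to be found in the camera images.
- nozzle: Dark grey suction nozzle, 160 g, clipped upright in the unit's socket. Origin: centre of the collar's underside, which rests on the socket rim when home; z up. Shank below: 26 (x) x 20 (y) x 34 deep. Above: collar 46 x 40 x 8, grip body 40 x 32 (faces at y = -16 and 16) from z = 8 to 60, mouth up to z = 78. Red button on the +y face, black rubber patch on the -y face.
- nozzle_grip (a point): Where to grip the nozzle: 32 above the collar's underside, level with the middle of the button, midway (in y) between the -y face and the pressed button. Axes as the nozzle's; the fingers close along its y. The nozzle is 39 across y with the button out, 33 with it fully in.
- button (a joint): Travel of the red button: 0 = out, 0.006 m = fully in. Its spring takes 4.4 N to start, 8 N fully in; a grip of about 15 N is plenty, over 30 N crushes the nozzle. It works the catch tooth, which hooks under a lip in the socket with 2 mm of vertical play; the tooth is clear from about 0.0045 m on and comes out again as soon as the squeeze ends.
- button_face (a point): Centre of the button's face, 22 wide and 28 high (z = 18 to 46 of the nozzle), 7 proud of the +y face when out. The catch tooth it carries sticks 4.5 out of the shank's +y side, 15 to 24 below the collar's underside, and draws in with the button.
- unit_mouth (a point): Rim centre of the outlet socket on the dust-extraction unit: a fixed white box 160 (x) x 130 (y) x 70 high with black grilles and a blue band; the socket (54 x 54) rises to 78 above the table. Its hole is 28 x 22, 1 wider than the shank on each side. Axes along the unit, z up. The nozzle starts fully home in it.
- rail_mid (a point): Middle of the fixed parking rail, at the height of its cup's rim (66 above the table). Rail: aluminium plate 80 (x) x 160 (y) x 10, a black stop 30 high at each end. The cup slides along the rail's y and stands up to 20 either side of this point: WHERE IS NOT MEASURED, find it by feel (or by eye). 3 N along y slides it; it stays.
- rail: The same rail; origin under its centre. Its cup: blue block 54 x 54, white rim, hole 28 (x) x 22 (y), over 34 deep; the top 8 widen as a funnel to 34 x 29 and guide the shank in from up to 4 off in y, 3 in x. On the rim, the shank stops with the collar 34 above home: try elsewhere along y. The cup is sprung: gives from 4 N, 8 mm at 16 N. Lips on both y sides: button to +y or -y fits.
- stone: Pale limestone block 85 x 150 x 55 high, bystander; origin at the centre of its underside.
- jar: Pale plastic specimen jar with a white lid, 48 across, 60 high, bystander; origin at the centre of its underside.
- brush: Dusting brush lying along its x axis on the table, bystander; origin near its middle, on the underside.

How it is judged (in metres and radians):
On the way, in this order (a step that is already met when the one before it is completed fails the run):
1. the nozzle is drawn up out of the unit's socket with its button held in (value of joint button above 0.002 m and z of nozzle in the frame of unit_mouth between 0.006 and 0.06 m and horizontal distance between nozzle and unit_mouth below 0.015 m), for 0.05 s.
2. the nozzle is carried clear of the unit (horizontal distance between nozzle and unit_mouth above 0.1 m and height (world z) of nozzle above 0.09 m), for 0.1 s.
At the end, for the whole second after the job is handed in: The nozzle stands upright (within 3.4 degrees) and at rest in the rail's cup, collar within 3 mm of the rim, within 5 mm of the rail's centre line and 26 mm of its middle, with the button sprung out (under 1.5 mm), so the clip has caught (z of nozzle in the frame of rail_mid between -0.003 and 0.003 m and x of nozzle in the frame of rail_mid between -0.005 and 0.005 m and y of nozzle in the frame of rail_mid between -0.026 and 0.026 m and angle between nozzle's own z axis and vertical below 0.06 rad and value of joint button below 0.0015 m and linear speed of nozzle below 0.02 m/s); the robot touches nothing.
It fails at once if the fingers crush the nozzle (over 60 N, both fingers together) (contact force between the fingers and nozzle above 60 N).
It fails at once if the nozzle tears or jams in the unit's socket (over 25 N) (contact force between nozzle and unit above 25 N).
It fails at once if the nozzle is rammed into the cup or rail (over 25 N) (contact force between nozzle and rail above 25 N).
It fails at once if the stone, the jar or the brush is moved by over 15 mm (distance of any of stone, jar, brush from where it was at the start of the episode above 0.015 m).
It also fails if it takes over 58 s, if anything falls off the work surface, if the arm or the gripper's body presses on something with over 40 N, if the wrist force passes 120 N, or if a joint passes its speed limit or range.

### The arm

A 6-joint arm with a two-finger parallel gripper is mounted at the origin on the work surface. World frame = base frame: x ahead of the robot, y to its left, z up, the work surface at z = 0. Lengths are in mm, angles in rad, forces in N, time in s.
With the tool pointing down it reaches from about 325 to 850 mm from the base axis. Payload 15.5 kg.
Tool frame: the origin (TCP) lies at the very end of the fingers, on their centre line; the grasp point (between the pads) lies manip.pinch_z behind it (manip.pinch_z is the distance from the TCP to the grasp point, in mm); z points along the fingers, y is the line along which they close (so a half turn about z gives the same grasp; the last joint's range is limited). The gripper opens to 91 mm and grips with 3 to 60 N. Pads are 32 mm wide; open, the fingers measure 118 mm over their backs; the gripper's body (76 mm by 178 mm) begins 60 mm behind the grasp point.
Start: joints at [-1.438, 0.494, 1.345, -0, 1.302, -0.096], TCP at [141.148, -608.854, 213.915] pointing down, gripper open.
Joint ranges: [-2.91, 2.91], [-0.82, 2.16], [0.22, 2.67], [-1.22, 4.37], [0.12, 2.79], [-3.08, 3.08]. Speed limits (rad/s): [1.89, 1.89, 2.57, 3.01, 3.01, 3.01].

### API

Orientations are given as a unit quaternion [w, x, y, z].
In Python, from workcell import manip gives the robot as it stands.
- The arm moves only by the tool arm_command, never from a script. Its argument "commands" is a list of rows, each a list of 4 numbers: the shift along the tool's x, y, z in units of 40 mm (1.0 is 40 mm), then the turn about the tool's z in rad. A call has 1 to 12 rows; each row is the pose to reach, as a shift and turn from the pose commanded when the call began, along the tool's axes at that moment; what a row does not reach only later rows make up. A row lasts 1/12 s, in which the tool goes at most 41.7 mm and 7.16 degrees, less where a joint would pass 70% of its speed; a pose out of reach is approached as far as the arm can. A call with a gripper value outside its range is refused whole. "jaw" is the finger opening in mm, from 0 to 91.2, set as the call begins (left out, the last holds). The fingers move at their own pace and stop on an object; "grip_force" is the grip in N (left out, the last holds). Time passes only in rows, so rows that repeat a pose let the fingers close. It gives the time, the measured TCP pose, the force, the opening and the grip force at its end, in the units of the state.
- manip.observe(): the state, without advancing time (a new reading comes with each control period).
- manip.camera(name): name is "scene" or "top"; returns a dict with "image" (420x560x3 uint8, red, green, blue), "mtx" (3x3 intrinsics, pixels), "R" (3x3) and "t" (3): a world point X has camera coordinates R X + t. Camera axes: x right, y down, z forward; pixel columns grow to the right and rows downward; lengths in mm; the calibration is good to about 2 mm. A picture is of the moment at which its call begins. There is no depth.
- manip.close_job(): hands the job in; it is judged then, once.
Trained networks look in a picture, given as the dict that the camera call returned (one of the last four; its "shot" number tells which), for a name from the list of things; names that differ only in an ending like _2 or _b are one class to them, and where a whole thing is asked for, a point or a joint stands for the part that bears it (a point fixed in the world has none). Each returns a list of dicts, best first, with "confidence" (0 to 1); they miss things now and then, are a little off and sometimes report something else, mostly with a low value. They report only what shows in the picture. A call takes as long as a camera call.
- manip.outline_of(picture, thing): "pixels" (420x560 bool, what is visible of it).
- manip.place_of(picture, thing): "location" ([x, y, z] in mm, in world coordinates, good to about 4 mm: a listed point, or the origin of a listed thing).
The state is a dict: "clock": time; "joints": joint angles; "qvel": joint speeds; "joint_torque": joint torques, N m; "tool_pos": TCP position; "tcp_rot": TCP orientation; "contact_force": force on the tool from outside, world axes, zero at the start; "torque": the same for the moment, N m; "gripper_width": finger opening in mm; "gripper_force": force on a finger pad.
Only numpy, scipy, OpenCV 4.12 (cv2) and the standard library are available. Lean on these libraries where they do the work, as an engineer would, in place of code of your own. Each camera call takes 0.05 s, during which the arm holds its last target. There are 200 camera calls.

## Working session

There is one attempt and no reset: what is moved stays moved. The work goes in short steps, Python scripts to look and compute and a tool call to move; the robot and the scene stay as the last step left them, time stands still between calls to the robot, and variables do not carry over. Pictures are saved under pics/ and viewed, at most 10 in all, crops included, and the job is handed in when it is done.

Besides the shell and the picture viewer there is one more tool, called by a JSON object that holds its "fn" and its "kwargs", one argument or row to a line. arm_command: Moves the arm, as the interface text tells. Its arguments: {"type":"object","properties":{"commands":{"type":"array"},"jaw":{"type":"number"},"grip_force":{"type":"number"}},"required":["commands"]}

```bash
mkdir -p pics; cat > look.py <<'E'
from workcell import manip
import cv2, numpy as np
def save(p,n): cv2.imwrite(f'pics/{n}.png', p['image'][:,:,::-1])
E
python3 - <<'E'
from look import *
s=manip.observe(); print(s['tool_pos'],s['tcp_rot'],s['gripper_width'],manip.pinch_z)
ims=[]
for c in ['scene','top']:
    p=manip.camera(c); ims.append(p['image']); print(c,(-p['R'].T@p['t']).round(),p['mtx'][0,0])
    for t in ['nozzle','nozzle_grip','button_face','unit_mouth','rail_mid','rail','stone','jar','brush']:
        r=manip.place_of(p,t); print(t,[(np.round(d['location'],1),round(d['confidence'],2)) for d in r[:2]])
    save(p,c+'1')
E
```

```text
[ 141.08997676 -608.48552458  213.30635253] [-6.27057689e-04  9.93520804e-01  1.13648667e-01 -1.53558650e-05] 91.51825777231112 18.8
scene [ 934. -481. 1263.] 515.1120066782512
nozzle [(array([471.5, 183.6,  76.6]), 0.89)]
nozzle_grip [(array([470.5, 184.8, 109.2]), 0.6)]
button_face []
unit_mouth [(array([466.2, 185.4,  82.9]), 0.81)]
rail_mid [(array([ 471.9, -185.9,   69.5]), 0.91)]
rail [(array([ 472.9, -183. ,   -2.8]), 0.9)]
stone [(array([714.4, -60.5,  -2.5]), 0.79)]
jar [(array([456.4, -21.8,   1.2]), 0.75)]
brush [(array([ 4.543e+02,  4.407e+02, -1.000e-01]), 0.82)]
top [ 447.  129. 1296.] 461.6632870141169
nozzle [(array([472.2, 180.5,  79.1]), 0.74), (array([ 471.9, -184.3,    3. ]), 0.62)]
nozzle_grip [(array([471.5, 182.9, 107.5]), 0.62)]
button_face [(array([462.8, 205.4, 108.2]), 0.52)]
unit_mouth [(array([472. , 180.5,  77.8]), 0.63)]
rail_mid [(array([ 469.8, -181. ,   64. ]), 0.62)]
rail [(array([ 473.9, -185.9,    3.3]), 0.8)]
stone [(array([714.2, -62.5,  -1.2]), 0.55)]
jar [(array([461.2, -18.2,   2.7]), 0.69)]
brush [(array([450.8, 438.8,  -1.7]), 0.74)]
```

View pics/scene1.png

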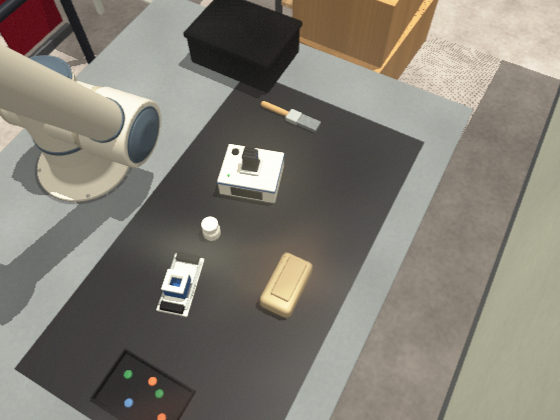

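View pics/top1.png

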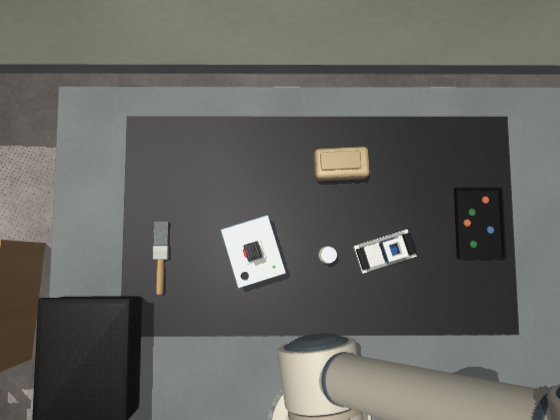

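The scene view shows the unit at (250,172) with the nozzle, and the rail at (180,285) with the blue cup. In the top view, the unit is at (253,252) with the red button on its left (+y) and the cup is at (394,249). Next I'll measure the yaws and the cup position.

```bash
cat >> look.py <<'E'
def world(p,uv,z):
    uv=np.atleast_2d(np.float64(uv)); d=np.c_[uv,np.ones(len(uv))]@np.linalg.inv(p['mtx']).T@p['R']; c=-p['R'].T@p['t']
    return c+d*((z-c[2])/d[:,2])[:,None]
def rect(p,m,z):
    uv=np.argwhere(m)[:,::-1]; w=world(p,uv,z)[:,:2].astype(np.float32); 
    (c,s,a)=cv2.minAreaRect(w); return np.round(c,1),np.round(s,1),round(a,1)
E
python3 - <<'E'
from look import *
p=manip.camera('top'); im=p['image'].astype(int); R,G,B=im[...,0],im[...,1],im[...,2]
ou=manip.outline_of(p,'unit_mouth'); print(len(ou))
for t,z in [('rail',10),('nozzle',70)]:
    for o in manip.outline_of(p,t)[:2]: print(t,o['confidence'],rect(p,o['pixels'],z))
def big(m):
    n,l,s,c=cv2.connectedComponentsWithStats(m.astype(np.uint8)); k=1+np.argmax(s[1:,4]); return l==k
box=np.zeros(R.shape,bool); box[205:300,210:300]=1
print('unit white',rect(p,big((im.min(2)>150)&box),70))
red=(R>120)&(G<90)&(B<90)&box; print('red',red.sum(),rect(p,red,109) if red.any() else '')
box[:]=0; box[220:285,345:425]=1
print('rail white',rect(p,big((im.min(2)>120)&box),10))
blue=(B>R+40)&box; print('blue',rect(p,blue,60), world(p,np.argwhere(blue)[:,::-1].mean(0),60))
a=cv2.resize(p['image'][210:295,215:305],None,fx=6,fy=6,interpolation=cv2.INTER_CUBIC)
b=cv2.resize(p['image'][220:284,350:422],None,fx=3.5,fy=3.5,interpolation=cv2.INTER_CUBIC)
c=np.zeros((600,800,3),np.uint8); c[:510,:540]=a; c[:b.shape[0],545:545+b.shape[1]]=b
p['image']=c; save(p,'crop1')
E
```

```text
1
rail 0.94 (array([ 471.5, -182.7]), array([ 81.7, 164.6]), 16.7)
unit white (array([470.1, 183.4]), array([160.9, 130.6]), 17.2)
red 17 (array([464.7, 202.3]), array([18.6,  4.8]), 18.8)
rail white (array([ 471. , -181.3]), array([ 80.7, 159.6]), 17.3)
blue (array([ 474.4, -194.2]), array([23.6, 18. ]), 17.2) [[ 474.45032473 -193.6714967    60.        ]]
```

View pics/crop1.png

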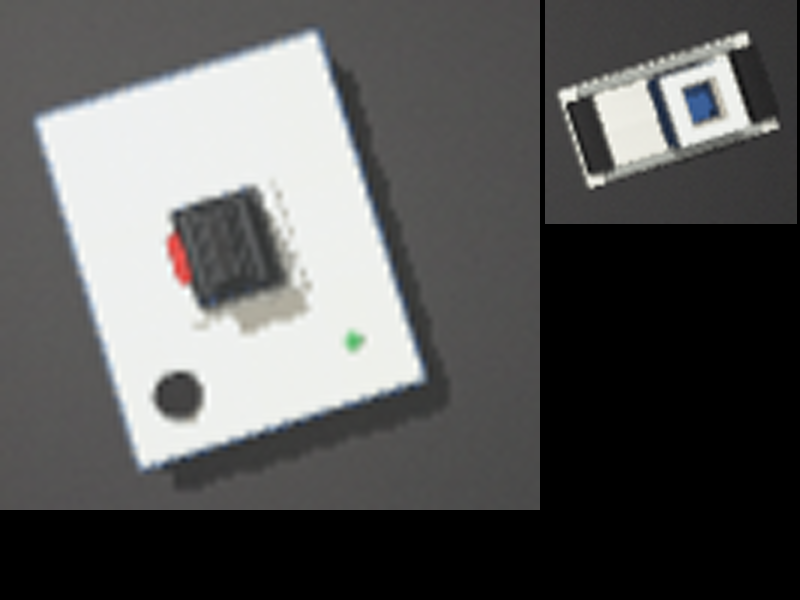

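```bash
cat >> look.py <<'E'
def to(x,y,z,yaw_deg):
    s=manip.observe(); w,a,b,c=s['tcp_rot']; yaw=2*np.arctan2(b,a)
    yaw=(yaw+np.pi)%(2*np.pi)-np.pi
    X=np.array([np.cos(yaw),np.sin(yaw),0]); Y=np.array([np.sin(yaw),-np.cos(yaw),0]); d=np.array([x,y,z])-s['tool_pos']
    t=yaw-np.radians(yaw_deg)
    print('at',np.round(s['tool_pos'],1),'yaw',round(np.degrees(yaw),1),'F',np.round(s['contact_force'],1),'| cmd',np.round([X@d/40,Y@d/40,-d[2]/40,t],3))
E
python3 - <<'E'
from look import *
to(470,-250,215,17.2); to(470.3,183.5,215,17.2)
p=manip.camera('top'); im=p['image'].astype(int); m=(im.min(2)>190).astype(np.uint8); 
m[:220]=0;m[285:]=0;m[:,:345]=0;m[:,425:]=0
n,l,s,c=cv2.connectedComponentsWithStats(m)
for k in range(1,n):
    if s[k,4]>60: print(s[k],rect(p,l==k,66))
E
```

```text
at [ 141.1 -608.9  213.9] yaw 13.1 F [ 0.4 -1.   0.2] | cmd [10.035 -6.883 -0.027 -0.072]
at [ 141.1 -608.9  213.9] yaw 13.1 F [ 0.4 -1.   0.2] | cmd [ 12.49  -17.439  -0.027  -0.072]
[383 236  25  26 278] (array([ 476.2, -196.1]), array([56.2, 52.9]), 17.2)
[364 243  21  24 318] (array([ 459.6, -139.4]), array([56.3, 39.9]), 17.3)
```

{"fn": "arm_command", "kwargs": {
  "commands": [
    [10.0,-6.9,0,-0.072],
    [10.0,-6.9,0,-0.072],
    [10.0,-6.9,0,-0.072],
    [10.0,-6.9,0,-0.072],
    [10.0,-6.9,0,-0.072],
    [10.0,-6.9,0,-0.072],
    [10.0,-6.9,0,-0.072],
    [10.0,-6.9,0,-0.072],
    [10.0,-6.9,0,-0.072],
    [10.0,-6.9,0,-0.072],
    [10.0,-6.9,0,-0.072],
    [10.0,-6.9,0,-0.072]
  ],
  "jaw": 70,
  "grip_force": 14
}}

```text
clock: 2.25
tool_pos: [470.4, -246.9, 214.1]
tcp_rot: [-0.0, 0.989, 0.15, 0.0]
contact_force: [-0.5, -0.4, -0.1]
gripper_width: 70.3
gripper_force: 0.0
```

```bash
python3 -c "
from look import *
to(470.3,183.5,215,17.2)"
```

```text
at [ 470.4 -246.9  214.1] yaw 17.2 F [-0.5 -0.4 -0.1] | cmd [ 3.1870e+00 -1.0276e+01 -2.1000e-02  1.0000e-03]
```

{"fn": "arm_command", "kwargs": {
  "commands": [
    [3.19,-10.28,0,0],
    [3.19,-10.28,0,0],
    [3.19,-10.28,0,0],
    [3.19,-10.28,0,0],
    [3.19,-10.28,0,0],
    [3.19,-10.28,0,0],
    [3.19,-10.28,0,0],
    [3.19,-10.28,0,0],
    [3.19,-10.28,0,0],
    [3.19,-10.28,0,0],
    [3.19,-10.28,0,0],
    [3.19,-10.28,0,0]
  ]
}}

```text
clock: 3.25
tool_pos: [468.7, 184.2, 214.0]
tcp_rot: [-0.0, 0.989, 0.151, 0.0]
contact_force: [-0.3, -0.8, -0.1]
gripper_width: 70.2
gripper_force: 0.0
```

```bash
python3 - <<'E'
from look import *
to(470.3,183.5,91.5,17.2)
for c in ['scene','top']:
    p=manip.camera(c)
    for t in ['nozzle','nozzle_grip','button_face','unit_mouth']:
        r=manip.place_of(p,t); print(c,t,[(np.round(d['location'],1),round(d['confidence'],2)) for d in r[:2]])
    if c=='scene':
        p['image']=cv2.resize(p['image'][90:240,150:350],None,fx=4,fy=4,interpolation=cv2.INTER_CUBIC); save(p,'near')
E
```

```text
at [468.7 184.2 214. ] yaw 17.4 F [-0.3 -0.8 -0.1] | cmd [3.300e-02 2.800e-02 3.062e+00 3.000e-03]
scene nozzle [(array([470.9, 182.2,  77.1]), 0.62)]
scene nozzle_grip [(array([473.4, 182. , 108.4]), 0.84)]
scene button_face []
scene unit_mouth [(array([467.7, 182.8,  80.1]), 0.63)]
top nozzle []
top nozzle_grip []
top button_face []
top unit_mouth [(array([ 473.9, -182.1,   62.5]), 0.36)]
```

View pics/near.png

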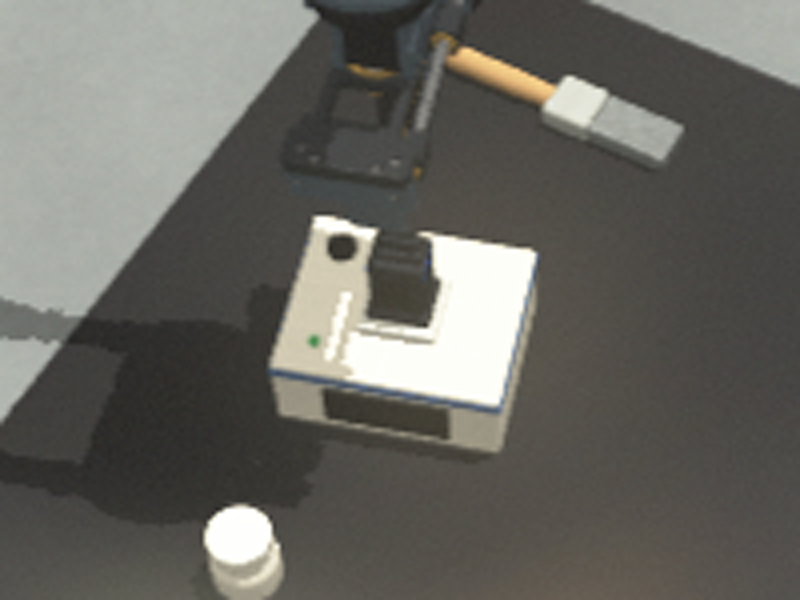

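The close view shows the nozzle upright at (402,275) in the crop, with its collar seated on the socket and the open gripper above it. The estimates agree, so I'll descend.

{"fn": "arm_command", "kwargs": {
  "commands": [
    [0.04,0.035,0.6,0],
    [0.04,0.035,1.2,0],
    [0.04,0.035,1.7,0],
    [0.04,0.035,2.1,0],
    [0.04,0.035,2.5,0],
    [0.04,0.035,2.8,0],
    [0.04,0.035,3.06,0],
    [0.04,0.035,3.06,0],
    [0.04,0.035,3.06,0]
  ]
}}

```text
clock: 4.5
tool_pos: [470.8, 179.8, 91.4]
tcp_rot: [0.0, 0.989, 0.149, -0.0]
contact_force: [-0.3, 0.3, 0.5]
gripper_width: 70.1
gripper_force: 0.0
```

{"fn": "arm_command", "kwargs": {
  "commands": [
    [0,0,0,0],
    [0,0,0,0],
    [0,0,0,0],
    [0,0,0,0],
    [0,0,0,0],
    [0,0,0,0]
  ],
  "jaw": 46
}}

```text
clock: 5.0
tool_pos: [471.1, 180.4, 91.9]
tcp_rot: [-0.0, 0.989, 0.149, 0.0]
contact_force: [-1.5, 5.3, 3.9]
gripper_width: 45.6
gripper_force: 2.5
```

{"fn": "arm_command", "kwargs": {
  "commands": [
    [0,-0.05,0,0],
    [0,-0.05,0,0],
    [0,-0.05,0,0],
    [0,-0.05,0,0],
    [0,-0.05,0,0]
  ]
}}

```text
clock: 5.42
tool_pos: [470.2, 181.8, 91.4]
tcp_rot: [0.0, 0.989, 0.149, -0.0]
contact_force: [-0.3, 0.2, -0.1]
gripper_width: 46.0
gripper_force: 0.0
```

{"fn": "arm_command", "kwargs": {
  "commands": [
    [0,0,0,0],
    [0,0,0,0],
    [0,0,0,0],
    [0,0,0,0],
    [0,0,0,0]
  ],
  "jaw": 40
}}

```text
clock: 5.83
tool_pos: [470.1, 182.3, 91.6]
tcp_rot: [-0.0, 0.989, 0.149, -0.0]
contact_force: [-2.2, 5.7, 2.5]
gripper_width: 39.9
gripper_force: 2.7
```

{"fn": "arm_command", "kwargs": {
  "commands": [
    [0,0,0,0],
    [0,0,0,0],
    [0,0,0,0],
    [0,0,0,0],
    [0,0,0,0],
    [0,0,0,0],
    [0,0,0,0]
  ],
  "jaw": 28,
  "grip_force": 15
}}

```text
clock: 6.42
tool_pos: [470.3, 182.0, 91.6]
tcp_rot: [-0.0, 0.989, 0.149, 0.0]
contact_force: [-1.8, 2.6, 4.1]
gripper_width: 33.0
gripper_force: 15.0
```

{"fn": "arm_command", "kwargs": {
  "commands": [
    [0,0,-0.02,0],
    [0,0,-0.04,0],
    [0,0,-0.06,0],
    [0,0,-0.08,0],
    [0,0,-0.1,0],
    [0,0,-0.12,0]
  ]
}}

```text
clock: 6.92
tool_pos: [470.3, 181.8, 96.4]
tcp_rot: [0.0, 0.989, 0.149, 0.0]
contact_force: [-0.2, 0.5, -0.9]
gripper_width: 32.4
gripper_force: 15.0
```

Free of the catch, so I'll keep drawing it up.

{"fn": "arm_command", "kwargs": {
  "commands": [
    [0,0,-0.1,0],
    [0,0,-0.25,0],
    [0,0,-0.4,0],
    [0,0,-0.55,0],
    [0,0,-0.7,0],
    [0,0,-0.9,0],
    [0,0,-1.2,0],
    [0,0,-1.6,0],
    [0,0,-2.0,0],
    [0,0,-2.4,0],
    [0,0,-2.4,0],
    [0,0,-2.4,0]
  ]
}}

```text
clock: 7.92
tool_pos: [470.7, 182.0, 193.1]
tcp_rot: [-0.0, 0.989, 0.149, 0.001]
contact_force: [0.4, -0.3, -2.5]
gripper_width: 32.8
gripper_force: 15.0
```

```bash
python3 - <<'E'
from look import *
to(475.4-.15,-195.3+.5,192,17.2)
p=manip.camera('scene')
r=manip.place_of(p,'nozzle'); print([(np.round(d['location'],1),round(d['confidence'],2)) for d in r[:2]])
p['image']=cv2.resize(p['image'][60:210,150:350],None,fx=4,fy=4,interpolation=cv2.INTER_CUBIC); save(p,'lift')
E
```

```text
at [470.7 182.  193.1] yaw 17.2 F [ 0.4 -0.3 -2.5] | cmd [-2.674  9.034  0.028 -0.   ]
[(array([473.5, 185.8, 179.6]), 0.6), (array([466.2, 185. ,  81.5]), 0.15)]
```

View pics/lift.png

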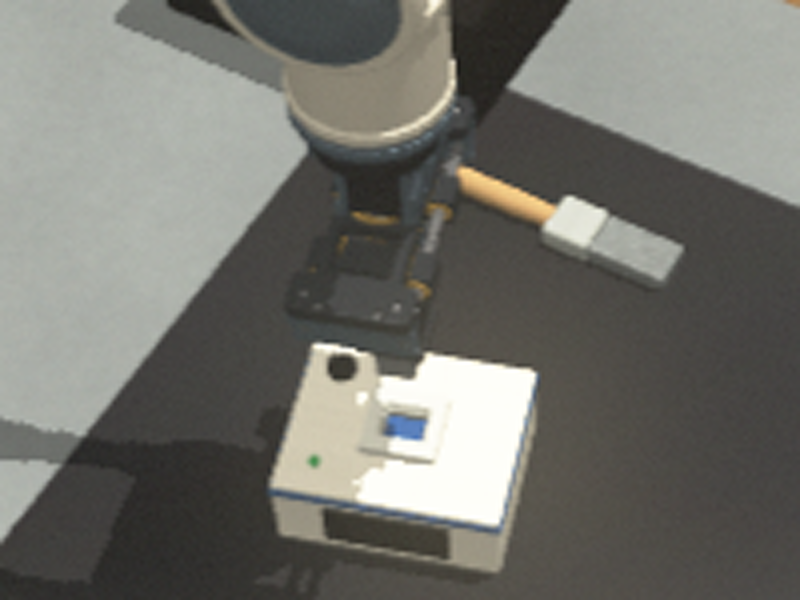

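The socket is empty (hole visible at (408,428)), and the nozzle is held upright. I'll carry it over to the cup.

{"fn": "arm_command", "kwargs": {
  "commands": [
    [-0.2,0.7,0,0],
    [-0.45,1.5,0,0],
    [-0.7,2.4,0,0],
    [-0.97,3.3,0,0],
    [-1.24,4.2,0,0],
    [-1.51,5.1,0,0],
    [-1.78,6.0,0,0],
    [-2.04,6.9,0,0],
    [-2.3,7.8,0,0],
    [-2.5,8.5,0,0],
    [-2.67,9.05,0,0],
    [-2.67,9.05,0,0]
  ]
}}

```text
clock: 9.02
tool_pos: [475.0, -199.3, 191.3]
tcp_rot: [0.0, 0.989, 0.148, -0.0]
contact_force: [0.2, 0.2, -2.0]
gripper_width: 32.9
gripper_force: 15.0
```

{"fn": "arm_command", "kwargs": {
  "commands": [
    [0,0,0.2,0],
    [0,0,0.5,0],
    [0,0,0.8,0],
    [0,0,1.0,0],
    [0,0,1.2,0],
    [0,0,1.2,0],
    [0,0,1.2,0],
    [0,0,1.2,0]
  ]
}}

```text
clock: 9.68
tool_pos: [475.4, -195.3, 144.6]
tcp_rot: [0.0, 0.989, 0.149, 0.0]
contact_force: [0.3, -0.1, -0.9]
gripper_width: 32.7
gripper_force: 15.0
```

```bash
python3 - <<'E'
from look import *
to(475.4-.15,-195.3+.5,113.5,17.2)
p=manip.camera('scene')
p['image']=cv2.resize(p['image'][210:330,110:270],None,fx=5,fy=5,interpolation=cv2.INTER_CUBIC); save(p,'cup')
E
```

```text
at [ 475.4 -195.3  144.6] yaw 17.2 F [ 0.3 -0.1 -0.9] | cmd [-0.001 -0.014  0.778 -0.   ]
```

View pics/cup.png

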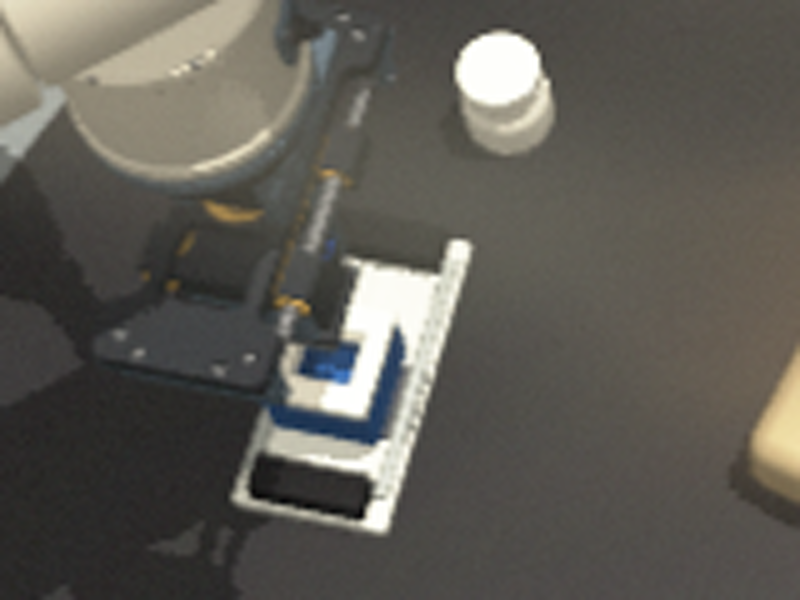

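The picture shows the cup with its open hole at about (330,362) and the nozzle above it to the upper left, as expected from the parallax. I'll lower gently.

{"fn": "arm_command", "kwargs": {
  "commands": [
    [0,0,0.2,0],
    [0,0,0.4,0],
    [0,0,0.55,0],
    [0,0,0.65,0],
    [0,0,0.73,0],
    [0,0,0.79,0],
    [0,0,0.84,0],
    [0,0,0.88,0],
    [0,0,0.92,0],
    [0,0,0.92,0]
  ]
}}

```text
clock: 10.57
tool_pos: [475.1, -195.4, 107.4]
tcp_rot: [-0.0, 0.989, 0.149, -0.0]
contact_force: [-0.6, -0.5, -2.2]
gripper_width: 32.8
gripper_force: 15.0
```

{"fn": "arm_command", "kwargs": {
  "commands": [
    [0,0,0.03,0],
    [0,0,0.06,0],
    [0,0,0.09,0],
    [0,0,0.12,0],
    [0,0,0.15,0],
    [0,0,0.18,0],
    [0,0,0.21,0],
    [0,0,0.21,0]
  ]
}}

```text
clock: 11.23
tool_pos: [475.1, -195.4, 98.9]
tcp_rot: [-0.0, 0.989, 0.149, -0.0]
contact_force: [0.0, 0.4, -1.4]
gripper_width: 32.7
gripper_force: 15.0
```

The shank is in the hole, and there is no side force.

{"fn": "arm_command", "kwargs": {
  "commands": [
    [0,0,0.05,0],
    [0,0,0.1,0],
    [0,0,0.15,0],
    [0,0,0.2,0],
    [0,0,0.25,0],
    [0,0,0.3,0],
    [0,0,0.34,0],
    [0,0,0.37,0],
    [0,0,0.4,0],
    [0,0,0.4,0]
  ]
}}

```text
clock: 12.07
tool_pos: [475.1, -195.4, 82.9]
tcp_rot: [-0.0, 0.989, 0.149, -0.0]
contact_force: [-0.0, -0.8, -1.4]
gripper_width: 32.4
gripper_force: 15.0
```

{"fn": "arm_command", "kwargs": {
  "commands": [
    [0,0,0.025,0],
    [0,0,0.05,0],
    [0,0,0.075,0],
    [0,0,0.1,0],
    [0,0,0.1,0]
  ]
}}

```text
clock: 12.48
tool_pos: [475.3, -195.5, 79.1]
tcp_rot: [0.0, 0.989, 0.149, 0.0]
contact_force: [-0.2, 0.5, 3.0]
gripper_width: 32.9
gripper_force: 15.0
```

{"fn": "arm_command", "kwargs": {
  "commands": [
    [0,0,0.02,0],
    [0,0,0.03,0],
    [0,0,0.03,0]
  ]
}}

```text
clock: 12.73
tool_pos: [475.2, -195.5, 78.0]
tcp_rot: [0.0, 0.989, 0.149, 0.0]
contact_force: [-0.9, 1.2, 5.2]
gripper_width: 32.8
gripper_force: 15.0
```

{"fn": "arm_command", "kwargs": {
  "commands": [
    [0,0,0,0],
    [0,0,0,0],
    [0,0,0,0],
    [0,0,0,0],
    [0,0,0,0],
    [0,0,0,0]
  ],
  "jaw": 60
}}

```text
clock: 13.23
tool_pos: [475.2, -195.5, 77.8]
tcp_rot: [-0.0, 0.989, 0.149, -0.0]
contact_force: [0.0, 0.1, 0.2]
gripper_width: 59.9
gripper_force: 0.0
```

Seated and released. I'll retreat upward and check.

{"fn": "arm_command", "kwargs": {
  "commands": [
    [0,0,-0.3,0],
    [0,0,-0.8,0],
    [0,0,-1.5,0],
    [0,0,-2.3,0],
    [0,0,-3.1,0],
    [0,0,-3.9,0],
    [0,0,-4.0,0],
    [0,0,-4.0,0]
  ]
}}

```text
clock: 13.9
tool_pos: [476.1, -196.0, 239.8]
tcp_rot: [0.001, 0.989, 0.149, 0.002]
contact_force: [0.1, -0.3, 0.1]
gripper_width: 60.3
gripper_force: 0.0
```

```bash
python3 - <<'E'
from look import *
to(475,-195,240,17.2)
p=manip.camera('scene')
for t in ['nozzle','button_face','rail_mid','jar']: print(t,[(np.round(d['location'],1),round(d['confidence'],2)) for d in manip.place_of(p,t)[:2]])
p['image']=cv2.resize(p['image'][200:330,100:270],None,fx=4.6,fy=4.6,interpolation=cv2.INTER_CUBIC); save(p,'end')
E
```

```text
at [ 476.1 -196.   239.8] yaw 17.2 F [ 0.1 -0.3  0.1] | cmd [-0.02  -0.032 -0.004 -0.   ]
nozzle [(array([ 479.1, -197.8,   66.9]), 0.87)]
button_face []
rail_mid [(array([ 468.1, -186.3,   68.7]), 0.76)]
jar [(array([458.1, -19.1,   0.8]), 0.58)]
```

View pics/end.png

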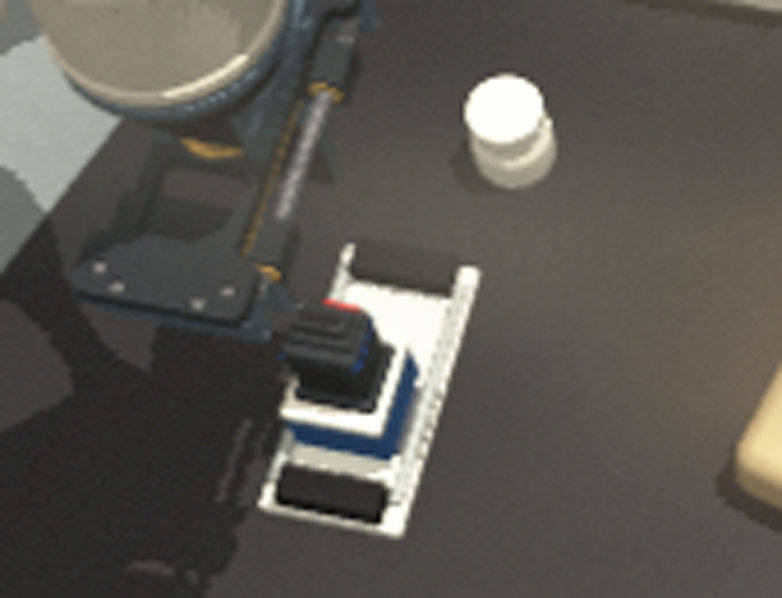

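The nozzle stands upright in the cup at (335,355), with its collar flat on the white rim and the red button visible at (345,305). The estimated collar height of 66.9 agrees with the rim at 66, and the gripper is clear.

```bash
python3 -c "
from workcell import manip
print(manip.close_job())"
```

```text
the job is handed in; nothing more can be done
None
```

The nozzle is parked in the rail's cup: the last picture and force readings show its collar home on the rim, it is released, the gripper is clear, and the job is handed in at about 14 s, though no verdict was returned.

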